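# Seat the hob's pan support

## Robot

A 7-joint arm with a two-finger parallel gripper is mounted at the origin on the work surface. World frame = base frame: x ahead of the robot, y to its left, z up, the work surface at z = 0. Lengths are in m, angles in rad, forces in N, time in s.
With the tool pointing down it reaches from about 0.425 to 0.875 m from the base axis. Payload 8.4 kg.
Tool frame: the origin (TCP) lies midway between the tips of the shut fingers; the grasp point (between the pads) lies 19 mm behind it; z points along the fingers, y is the line along which they close (so a half turn about z gives the same grasp; the last joint's range is limited). The gripper opens to 85 mm and grips with 20 to 120 N. Pads are 22 mm wide; open, the fingers measure 114 mm over their backs; the gripper's body (76 mm by 85 mm) begins 54 mm behind the grasp point. The pads swing forward as they close: fully open they stand 13 mm farther back than shut.
Start: joints at [1.091, 0.333, 0.04, 1.465, -0.013, 1.343, -0.059], TCP at [0.242, -0.603, 0.231] pointing down, gripper open.
Joint ranges: [-2.58, 2.58], [-0.38, 2.09], [-1.3, 1.39], [0.25, 2.4], [-1.5, 4.64], [0.08, 2.09], [-2.65, 2.65]. Speed limits (rad/s): [2.22, 2.22, 2.79, 2.79, 3.14, 3.14, 3.14].

## Interface

Orientations are given as a rotation vector (axis times angle).
In Python, from plant import env gives the robot as it stands.
- The arm moves only by the shell command python3 -m creep 'ROWS'. ROWS is JSON, a list of rows, each an object of numbers: "claw": the opening in per cent of the stroke, from 0 (shut) to 100 (fully open); "tx", "ty", "tz": the shift along the tool's x, y, z in cm; "turn": the turn about the tool's z in rad. A call has 1 to 12 rows; each row is the pose to reach, as a shift and turn from the pose commanded when the call began, along the tool's axes at that moment; what a row does not reach only later rows make up. A row lasts 1/12 s, in which the tool goes at most 41.7 mm and 7.16 degrees, less where a joint would pass 70% of its speed; a pose out of reach is approached as far as the arm can. A call with a gripper value outside its range is refused whole. The fingers move at their own pace and stop on an object; the grip force is fixed at half the most. Time passes only in rows, so rows that repeat a pose let the fingers close. It gives the time, the measured TCP pose, the force, the opening and the grip force at its end, in the units of the state.
- env.read_state(): the state, without advancing time (a new reading comes with each control period).
- env.capture(name): name is "scene" or "top"; returns a dict with "frame" (384x512x3 uint8, blue, green, red), "camera_matrix" (3x3 intrinsics, pixels), "cam_to_world" (4x4, takes a point from camera to world coordinates). Camera axes: x right, y up, looking along -z (the intrinsics and any distortion apply to the point x, -y, -z); pixel columns grow to the right and rows downward; lengths in m; the calibration is good to about 2 mm. A picture is of the moment at which its call begins. There is no depth.
- env.sign_off(): hands the job in; it is judged then, once.
Trained networks look in a picture, given as the dict that the camera call returned (one of the last four; its "shot" number tells which), for a name from the list of things; names that differ only in an ending like _2 or _b are one class to them, and where a whole thing is asked for, a point or a joint stands for the part that bears it (a point fixed in the world has none). Each returns a list of dicts, best first, with "p" (0 to 1); they miss things now and then, are a little off and sometimes report something else, mostly with a low value. They report only what shows in the picture. A call takes as long as a camera call.
- env.regions_of(label, picture): "pixels" (384x512 bool, what is visible of it) and "position" ([column, row] in pixels, amid what is visible of it).
The state is a dict: "time": time; "joints": joint angles; "qvel": joint speeds; "joint_torque": joint torques, N m; "position": TCP position; "ee_rot": TCP orientation; "force": force on the tool from outside, world axes, zero at the start; "wrist_torque": the same for the moment, N m; "grip_width": opening from 0.0 (shut) to 1.0 (fully open); "grasp_force": force on a finger pad.
Only numpy, scipy, OpenCV 4.12 (cv2) and the standard library are available. Lean on these libraries where they do the work, as an engineer would, in place of code of your own. Each camera call takes 0.05 s, during which the arm holds its last target. There are 200 camera calls.

## Task

The loose cast-iron pan support lies askew on the hob. Without lifting it, push its free corner so that it turns with its lug bearing on the locating stud, until its side is flush and pressed against the back rail, then slide it along that rail under the lip until it is pressed against the end stop. Press it home at the rail and at the stop with about 10 N for half a second each, never more than 25 N on rail, stop or stud (the enamel chips), leave everything else where it is and take the hand away.

Things in the scene. Friction and masses are not known exactly. Their poses are not given: they have to be found in the camera images.
- hob: Steel hob, fixed: plate 300 (x) by 560 (y) by 8 mm on the worktop. Origin: centre of its underside. +x is its back, away from the robot; +y runs along it to its knobs. Its +y half carries a second, fixed support with a milk pan; its -y half is the loose support's place, over a flat burner (60 mm wide, 16 mm high) that the support clears.
- stud: Locating stud of the hob: fixed upright steel pin, 12 mm in diameter, 30 mm high. Origin: on its axis at the hob's top surface (8 mm above the worktop). Axes as the hob's.
- rail: Back rail of the hob: fixed rigid steel strip, 190 mm long (along y), 10 mm thick, 34 mm high over the hob's top. Origin: middle of the foot of its face that looks to -x, on which the support's x = +21.5 mm side must lie; that face is 21.5 mm beyond the stud's axis. Axes as the hob's.
- stop: End stop of the hob: fixed rigid steel strip, 110 mm long (along x), 10 mm thick, 46 mm high over the hob's top, with a lip on top that overhangs 10 mm towards -y, its underside 42 mm over the hob's top. Origin: middle of the foot of its face that looks to -y, on which the support's y = +227.5 mm side must end. Axes as the hob's.
- support: Loose black enamelled cast-iron pan support, 0.45 to 0.9 kg, 36 mm high on four 22 mm feet under its long sides; frame bars 12 mm wide, 22 to 36 mm over the hob. Own axes: outer frame x -128.5 to +21.5, y +7.5 to +227.5 mm; origin at foot level, outside the frame, in the nook beside its lug. Starts turned 0.14 to 0.28 rad counterclockwise from the hob's axes. Takes 1 to 5 N to push.
- lug (a point): Middle of the support's lug, 19 mm over the hob: a tongue 14 mm thick (support x 7.5 to 21.5) standing out from the frame to y = -32 mm, 2 to 36 mm over the hob. The stud stands in the nook between lug and frame (on the support's origin, with 1.5 mm of play); at the start the lug is 1 to 5 mm off the stud, which it meets as the support is turned.
- push_corner (a point): The support's free outer corner, diagonally opposite the lug: support x = -128.5, y = 227.5 mm, 29 mm over the hob. Pushed beside it towards the rail (+x, on the frame's side that looks to -x), the support turns clockwise seen from above with its lug bearing on the stud, until its other side meets the rail.
- home (a point): Point fixed on the hob's top where the support's origin lies when it is home, its axes then parallel to the hob's: hob x = 60, y = -194 mm, which is 16 mm on in +y from the stud's axis.
- milk_pan: Bystander: aluminium milk pan with a black handle, 116 mm wide, 60 mm high, on the hob's other support; origin under its centre.
- salt: Bystander: white salt pot, 44 mm wide, 75 mm high, standing on the hob behind the rail; origin under its centre.
- mug: Bystander: white mug on the worktop, 80 mm wide, 90 mm high; origin under its centre.
- coffee_jar: Bystander: coffee jar on the worktop, 76 mm wide, 120 mm high; origin under its centre.
- bowl: Bystander: bowl on the worktop, 130 mm wide, 50 mm high; origin under its centre.
- spatula: Bystander: spatula lying on the worktop.
- tea_tin: Bystander: steel tin on the worktop, 80 by 110 by 70 mm; origin under its centre.

How it is judged:
On the way, in this order (a step that is already met when the one before it is completed fails the run):
1. the support, its lug bearing on the stud (over 0.3 N), is turned to within 0.12 rad of the hob's axes (contact force between support and stud above 0.3 N and angle between the x axis of support and the x axis of hob, either way round below 0.12 rad), for 0.05 s.
2. the support is flush (within 0.015 rad) and pressed against the back rail with over 4 N for 0.3 s, not yet slid to the stop (contact force between support and rail above 4 N and angle between the x axis of support and the x axis of hob, either way round below 0.015 rad and y of support in the frame of hob below -0.197 m), for 0.3 s.
3. the support is home and pressed against the end stop with over 4 N for 0.3 s (contact force between support and stop above 4 N and angle between the x axis of support and the x axis of hob, either way round below 0.015 rad and x of support in the frame of hob between 0.0565 and 0.0635 m and y of support in the frame of hob between -0.197 and -0.191 m and angle between support's own z axis and vertical below 0.02 rad), for 0.3 s.
At the end, for the whole second after the job is handed in: The support lies flat and still on the hob, parallel to it within 0.015 rad, within 3.5 mm of the rail seat and within 3 mm of the end stop (angle between the x axis of support and the x axis of hob, either way round below 0.015 rad and x of support in the frame of hob between 0.0565 and 0.0635 m and y of support in the frame of hob between -0.197 and -0.191 m and angle between support's own z axis and vertical below 0.02 rad and linear speed of support below 0.01 m/s and z of support in the frame of hob below 0.011 m); the robot touches nothing.
It fails at once if more than 25 N on the rail (contact force between support and rail above 25 N).
It fails at once if more than 25 N on the end stop (contact force between support and stop above 25 N).
It fails at once if more than 25 N on the stud (contact force between support and stud above 25 N).
It fails at once if the support is lifted (over 6 mm) or tipped (over 0.08 rad) (z of support in the frame of hob above 0.014 m or angle between support's own z axis and vertical above 0.08 rad).
It fails at once if a bystander is moved by more than 20 mm (distance of any of milk_pan, salt, mug, coffee_jar, bowl, spatula, tea_tin from where it was at the start of the episode above 0.02 m).
It also fails if it takes over 72 s, if anything falls off the work surface, if the arm or the gripper's body presses on something with over 40 N, if the wrist force passes 120 N, or if a joint passes its speed limit or range.

## Working session

There is one attempt and no reset: what is moved stays moved. The work goes in short steps, Python scripts to look and compute and a shell command to move; the robot and the scene stay as the last step left them, time stands still between calls to the robot, and variables do not carry over. Pictures are saved under pics/ and viewed, at most 10 in all, crops included, and the job is handed in when it is done.

```bash
mkdir -p pics
cat > h.py <<'E'
import numpy as np, cv2
from plant import env
def proj(c,P):
    P=np.atleast_2d(P); T=np.linalg.inv(c["cam_to_world"]); q=P@T[:3,:3].T+T[:3,3]; q=q*[1,-1,-1]
    u=q@np.array(c["camera_matrix"]).T; return u[:,:2]/u[:,2:]
def back(c,uv,z):
    uv=np.atleast_2d(uv).astype(float); K=np.array(c["camera_matrix"]); T=np.array(c["cam_to_world"])
    d=np.c_[uv,np.ones(len(uv))]@np.linalg.inv(K).T; d=d*[1,-1,-1]@T[:3,:3].T
    o=T[:3,3]; return o+d*((z-o[2])/d[:,2])[:,None]
E
python3 - <<'E'
from h import *
s=env.read_state(); print({k:np.round(v,3).tolist() for k,v in s.items()})
for n in("top","scene"):
    c=env.capture(n); print(n,c.keys(),np.round(c["camera_matrix"],1).tolist(),np.round(c["cam_to_world"],3).tolist())
    cv2.imwrite(f"pics/{n}0.png",cv2.resize(c["frame"],(800,600)))
    for l in "hob stud rail stop support lug push_corner home milk_pan salt mug coffee_jar bowl spatula tea_tin".split():
        try:
            for r in env.regions_of(l,c)[:2]: print(l,round(r["p"],2),np.round(r["position"],1),r["pixels"].sum(),np.round(back(c,r["position"],0.03)[0],3))
        except Exception as e: print(l,e)
E
```

```text
{'time': 0.0, 'joints': [1.091, 0.334, 0.04, 1.466, -0.013, 1.343, -0.058], 'qvel': [-0.001, -0.001, -0.002, -0.0, -0.0, -0.0, 0.0], 'joint_torque': [-0.0, -65.857, 1.365, -40.557, 0.017, 0.013, 0.0], 'position': [0.241, -0.603, 0.23], 'ee_rot': [-3.083, -0.594, 0.001], 'force': [-0.684, -0.096, 1.008], 'wrist_torque': [0.01, -0.014, 0.015], 'grasp_force': 0.0, 'grip_width': 1.0}
top dict_keys(['frame', 'camera_matrix', 'cam_to_world', 'shot']) [[448.2, 0.0, 256.7], [0.0, 448.2, 196.6], [0.0, 0.0, 1.0]] [[-0.016, 0.983, -0.184, 0.31], [-1.0, -0.02, -0.02, 0.007], [-0.024, 0.183, 0.983, 1.379], [0.0, 0.0, 0.0, 1.0]]
hob 0.88 [250.  185.5] 13432 [0.597 0.055 0.03 ]
rail 0.58 [267.6 154.7] 365 [ 0.694 -0.001  0.03 ]
stop 0.51 [234.4 175.1] 242 [0.631 0.103 0.03 ]
support 0.73 [285.6 183.2] 1413 [ 0.602 -0.055  0.03 ]
support 0.37 [196.5 165.4] 1475 [0.664 0.221 0.03 ]
lug 0.75 [275.5 177.9] 1410 [ 0.619 -0.024  0.03 ]
lug 0.32 [111.2 170.5] 1221 [0.654 0.488 0.03 ]
push_corner 0.96 [281.4 185.2] 1422 [ 0.596 -0.041  0.03 ]
push_corner 0.56 [112.2 171.9] 1203 [0.649 0.484 0.03 ]
home 0.6
[... 1138 characters left out ...]
0.599 -0.06   0.03 ]
push_corner 0.6 [232.5 213.8] 1814 [ 0.603 -0.053  0.03 ]
home 0.61 [275.2 243.7] 11943 [0.711 0.063 0.03 ]
milk_pan 0.89 [331.3 214.2] 2062 [0.596 0.214 0.03 ]
milk_pan 0.63 [289.9 217.9] 252 [0.614 0.102 0.03 ]
salt 0.87 [310.  251.5] 432 [0.734 0.148 0.03 ]
salt 0.74 [273.4 239. ] 11928 [0.694 0.058 0.03 ]
mug 0.72 [108.  178.4] 794 [ 0.458 -0.435  0.03 ]
coffee_jar 0.83 [ 94.8 210.3] 1359 [ 0.6   -0.429  0.03 ]
coffee_jar 0.18 [332.5 214.4] 2031 [0.597 0.217 0.03 ]
bowl 0.69 [424.5 197.9] 1173 [0.519 0.485 0.03 ]
spatula 0.57 [161.8 155.9] 600 [ 0.336 -0.299  0.03 ]
spatula 0.22 [290.5 218.6] 277 [0.617 0.103 0.03 ]
tea_tin 0.94 [434.5 229.5] 1856 [0.647 0.477 0.03 ]
```

Run:
```python
from h import *
c=env.capture("top"); f=c["frame"]
cv2.imwrite("pics/c1.png",cv2.resize(f[110:260,120:320],(800,600),interpolation=cv2.INTER_CUBIC))
r=env.regions_of("hob",c)[0]; m=r["pixels"].astype(np.uint8)
n=cv2.findContours(m,cv2.RETR_EXTERNAL,cv2.CHAIN_APPROX_NONE)[0]; n=max(n,key=cv2.contourArea)[:,0]
w=back(c,n,0.008)[:,:2].astype(np.float32); R=cv2.minAreaRect(w*1000); print(R,cv2.boxPoints(R))
c=env.capture("scene")
cv2.imwrite("pics/s1.png",cv2.resize(c["frame"][150:300,150:350],(800,600),interpolation=cv2.INTER_CUBIC))
```

```text
((621.5451049804688, 71.35574340820312), (561.5892944335938, 303.01708984375), 83.83490753173828) [[ 440.75723 -191.54388]
 [ 742.02185 -224.086  ]
 [ 802.333    334.25537]
 [ 501.06836  366.7975 ]]
```

View pics/c1.png

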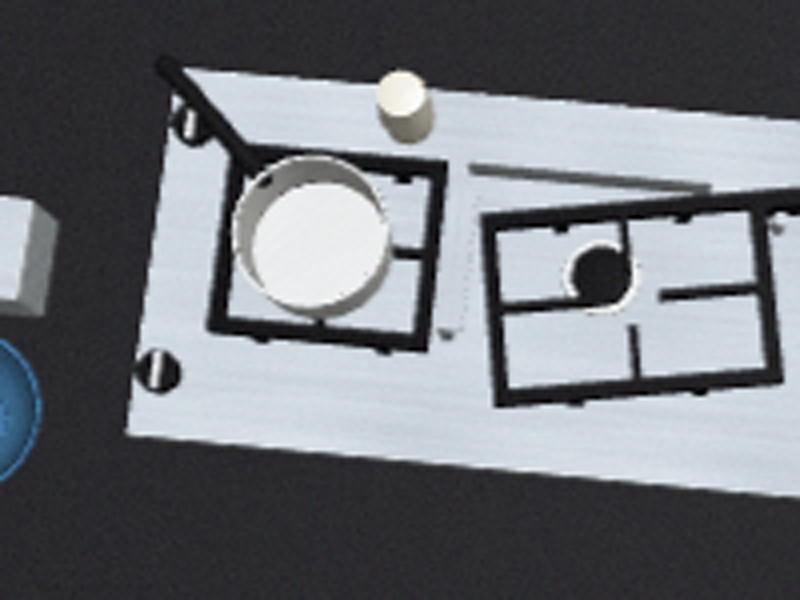

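View pics/s1.png

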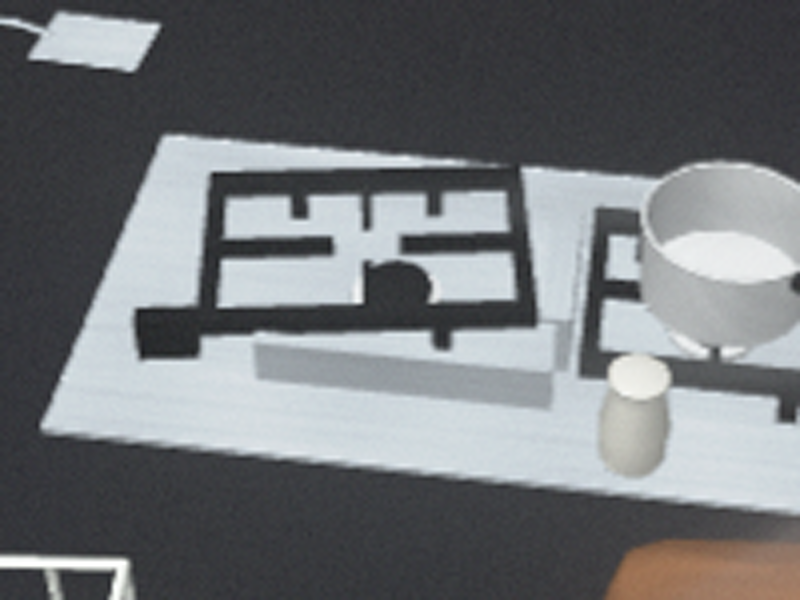

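Run:
```python
from h import *
from scipy.optimize import least_squares as LS
ct=env.capture("top"); cs=env.capture("scene")
A=lambda u,o:(np.array(u)+.5)/4-.5+o
ot,os_=[120,110],[150,150]
def W(p,L): c,s=np.cos(p[2]),np.sin(p[2]); L=np.array(L,float)/1000; return np.c_[p[0]+c*L[:,0]-s*L[:,1],p[1]+s*L[:,0]+c*L[:,1],L[:,2]]
def fit(p0,T,S):
    def r(p): return np.r_[(proj(ct,W(p,[a for a,_ in T]))-[A(b,ot) for _,b in T]).ravel(),(proj(cs,W(p,[a for a,_ in S]))-[A(b,os_) for _,b in S]).ravel()]
    q=LS(r,p0,loss="soft_l1"); print(q.x.round(4),r(q.x).reshape(-1,2).round(1).tolist()); return q.x
# hob pts: rail x 81.5..91.5 ; 
rt=[]
h=fit([.62,.07,-.1],[((150,280,8),(185,66)),((-150,280,8),(127,434))],[((-150,-280,8),(163,135)),((150,-280,8),(40,430))])
s=fit([.7,-.15,.1],[((-128.5,227.5,44),(498,405)),((21.5,227.5,44),(482,214)),((-128.5,7.5,44),(782,382))],[((-128.5,227.5,44),(520,167)),((-128.5,7.5,44),(210,174))])
st=W(h,[(60,-210,8),(60,-194,8)]);print("stud,home",st.round(4))
c=W(s,[(-128.5,227.5,37),(21.5,-32,30),(0,0,8)]);print("corner,lugend,origin",c.round(4)); print("rel yaw",s[2]-h[2])
# rail ends in hob frame from top picture
R=np.array([[np.cos(h[2]),-np.sin(h[2])],[np.sin(h[2]),np.cos(h[2])]])
for n,u,z in(("rail topL",(470,164),.042),("rail R",(710,186),.042),("stop foot",(447,338),.03),("stud",(776,225),.038)):
    P=back(ct,A(u,ot),z)[0,:2]; print(n,P.round(4),((P-h[:2])@R).round(4))
f=ct["frame"].copy()
def draw(p,L): cv2.polylines(f8,[np.round(((proj(ct,W(p,L))-ot+.5)*4-.5)).astype(int)],True,(0,0,255),1)
f8=cv2.resize(f[110:260,120:320],(800,600),interpolation=cv2.INTER_CUBIC)
draw(h,[(-150,-280,8),(150,-280,8),(150,280,8),(-150,280,8)])
draw(s,[(-128.5,7.5,44),(21.5,7.5,44),(21.5,227.5,44),(-128.5,227.5,44)]);draw(s,[(7.5,-32,44),(21.5,-32,44),(21.5,7.5,44),(7.5,7.5,44)])
draw(h,[(66,-210,38),(60,-204,38),(54,-210,38),(60,-216,38)])
a=-194+227.5
draw(h,[(-45,a,54),(65,a,54),(65,a+10,54),(-45,a+10,54)])
draw(h,[(81.5,-105,42),(91.5,-105,42),(91.5,85,42),(81.5,85,42)])
cv2.imwrite("pics/o1.png",f8)
np.savez("fit.npz",h=h,s=s)
```

```text
[ 0.6242  0.0682 -0.1071] [[-1.9, -0.2], [0.2, -0.2], [-0.3, -0.2], [-0.3, -0.3]]
[ 0.6591 -0.1436  0.064 ] [[-0.6, -0.1], [-0.3, -0.4], [1.2, -0.4], [0.2, -0.8], [-0.2, -0.9]]
stud,home [[ 0.6614 -0.147   0.008 ]
 [ 0.6631 -0.1311  0.008 ]]
corner,lugend,origin [[ 0.5163  0.0752  0.037 ]
 [ 0.6826 -0.1741  0.03  ]
 [ 0.6591 -0.1436  0.008 ]]
rel yaw 0.17107600920349586
rail topL [0.7053 0.093 ] [0.078  0.0334]
rail R [ 0.6835 -0.0918] [ 0.076  -0.1527]
stop foot [0.5708 0.1126] [-0.0578  0.0384]
stud [ 0.6524 -0.1417] [ 0.0505 -0.2057]
```

View pics/o1.png

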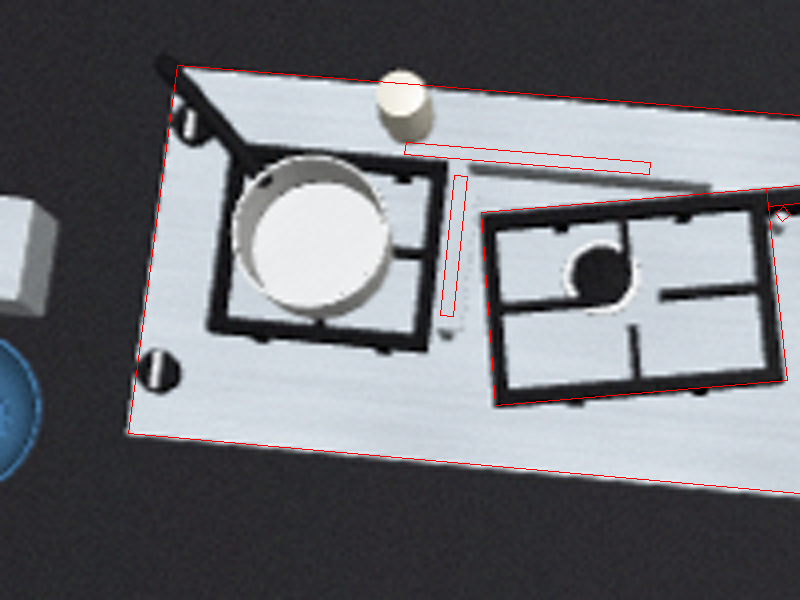

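```bash
cat >> h.py <<'E'
from scipy.spatial.transform import Rotation as Ro
try: F=np.load("fit.npz"); hp=F["h"]; sp=F["s"]
except Exception: pass
def R2(a): return np.array([[np.cos(a),-np.sin(a)],[np.sin(a),np.cos(a)]])
def tohob(P): return R2(-hp[2])@(np.array(P)[:2]-hp[:2])
def fromhob(P): return R2(hp[2])@np.array(P)+hp[:2]
def tool():
    s=env.read_state(); R=Ro.from_rotvec(s["ee_rot"]).as_matrix(); return np.array(s["position"]),R,s
def go(target):  # world xyz -> cm in tool axes
    p,R,s=tool(); return (R.T@(np.array(target)-p)*100).round(2)
E
python3 - <<'E'
from h import *
p,R,s=tool(); print(R.round(3).tolist(), "turn",np.arctan2(R[1,0],R[0,0])-hp[2])
so=tohob(sp[:2]); print("support origin in hob",so, "contact", [ (k,tohob(R2(sp[2])@[-.1285,k]+sp[:2]).round(4)) for k in(.19,.2,.21,.2275)])
c=tohob(R2(sp[2])@[-.1285,.2]+sp[:2])
t=fromhob(c+[-.045,0]); print(t, go([*t,.2]))
E
```

```text
[[0.928, 0.372, -0.0], [0.372, -0.928, 0.0], [0.0, -0.0, -1.0]] turn 0.4878186130938056
support origin in hob [ 0.05731209 -0.20685637] contact [(0.19, array([-0.1017, -0.0415])), (0.2, array([-0.1034, -0.0317])), (0.21, array([-0.1051, -0.0218])), (0.2275, array([-0.108 , -0.0046]))]
[0.47332929 0.05259551] [ 45.9  -52.29   3.13]
```

```bash
python3 -m creep '[{"tx":3,"ty":-3.4,"turn":0.12,"claw":0},{"tx":6,"ty":-6.8,"turn":0.24,"claw":0},{"tx":9,"ty":-10,"turn":0.36,"claw":0},{"tx":11.5,"ty":-13,"turn":0.488,"claw":0},{"tx":14,"ty":-16,"turn":0.488,"claw":0},{"tx":17,"ty":-19,"turn":0.488,"claw":0},{"tx":20,"ty":-22.5,"turn":0.488,"claw":0},{"tx":23,"ty":-26,"turn":0.488,"claw":0},{"tx":26,"ty":-29.5,"turn":0.488,"claw":0},{"tx":29,"ty":-33,"turn":0.488,"claw":0},{"tx":31,"ty":-35.5,"turn":0.488,"claw":0},{"tx":33,"ty":-38,"turn":0.488,"claw":0}]'
python3 - <<'E'
from h import *
p,R,s=tool(); print(p,"yaw",np.arctan2(R[1,0],R[0,0])-hp[2],s["force"])
t=fromhob([-.148,-.032]); print(go([*t,.15]),go([*t,.028]))
E
```

```text
[ 0.24154413 -0.60342169  0.23130616] yaw 0.4878186130938056 [-0.02430727  0.02014423 -0.05135441]
[ 45.91 -52.24   8.13] [ 45.91 -52.24  20.33]validation failed for argument at $[0]...
```

```bash
python3 -m creep '[{"tx":3,"ty":-3.4,"tz":0,"turn":0.12,"claw":0},{"tx":6,"ty":-6.8,"tz":0,"turn":0.24,"claw":0},{"tx":9,"ty":-10,"tz":0,"turn":0.36,"claw":0},{"tx":11.5,"ty":-13,"tz":0,"turn":0.488,"claw":0},{"tx":14,"ty":-16,"tz":0,"turn":0.488,"claw":0},{"tx":17,"ty":-19,"tz":0,"turn":0.488,"claw":0},{"tx":20,"ty":-22.5,"tz":0,"turn":0.488,"claw":0},{"tx":23,"ty":-26,"tz":0,"turn":0.488,"claw":0},{"tx":26,"ty":-29.5,"tz":0,"turn":0.488,"claw":0},{"tx":29,"ty":-33,"tz":0,"turn":0.488,"claw":0},{"tx":31,"ty":-35.5,"tz":0,"turn":0.488,"claw":0},{"tx":33,"ty":-38,"tz":0,"turn":0.488,"claw":0}]'
python3 - <<'E'
from h import *
p,R,s=tool(); print(p,"yaw",np.arctan2(R[1,0],R[0,0])-hp[2],s["force"],s["time"])
t=fromhob([-.148,-.032]); print(go([*t,.15]),go([*t,.028]))
E
```

```text
time: 2.85
position: [0.4055, -0.1307, 0.2317]
ee_rot: [3.136, -0.168, 0.001]
force: [1.1, -0.8, -0.5]
grip_width: 0.001
grasp_force: 0.0
[ 0.40548819 -0.13074972  0.23169026] yaw -0.00020588009650855665 [ 1.09460369 -0.76192651 -0.5307941 ] 2.85
[  4.81 -18.93   8.16] [  4.8  -18.93  20.36]
```

```bash
python3 -m creep '[{"tx":1,"ty":-4,"tz":1,"turn":0,"claw":0},{"tx":2,"ty":-8,"tz":3,"turn":0,"claw":0},{"tx":3,"ty":-12,"tz":5,"turn":0,"claw":0},{"tx":4,"ty":-15.5,"tz":7,"turn":0,"claw":0},{"tx":4.8,"ty":-18.9,"tz":9,"turn":0,"claw":0},{"tx":4.8,"ty":-18.9,"tz":12,"turn":0,"claw":0},{"tx":4.8,"ty":-18.9,"tz":15,"turn":0,"claw":0},{"tx":4.8,"ty":-18.9,"tz":18,"turn":0,"claw":0},{"tx":4.8,"ty":-18.9,"tz":19.5,"turn":0,"claw":0},{"tx":4.8,"ty":-18.9,"tz":20.2,"turn":0,"claw":0},{"tx":4.8,"ty":-18.9,"tz":20.2,"turn":0,"claw":0}]'
python3 - <<'E'
from h import *
p,R,s=tool(); print(p,tohob(p),"yaw",np.arctan2(R[1,0],R[0,0])-hp[2],s["force"],s["time"])
c=env.capture("top"); cv2.imwrite("pics/c2.png",cv2.resize(c["frame"][110:260,180:380],(800,600),interpolation=cv2.INTER_CUBIC))
E
```

```text
time: 3.77
position: [0.4723, 0.05, 0.0282]
ee_rot: [-3.137, 0.168, 0.004]
force: [-0.8, 1.1, -0.1]
grip_width: -0.001
grasp_force: 0.0
[0.47227157 0.05002001 0.02816256] [-0.149137   -0.03432593] yaw -8.18659724550197e-05 [-0.7563776   1.12900824 -0.13437376] 3.7667
```

View pics/c2.png

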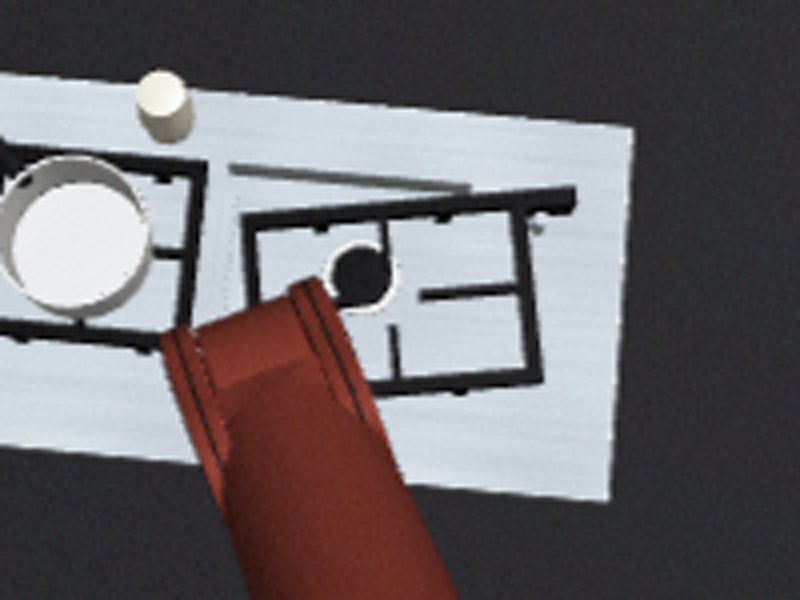

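```bash
python3 -m creep '[{"tx":1,"ty":0,"tz":0,"turn":0,"claw":0},{"tx":2,"ty":0,"tz":0,"turn":0,"claw":0},{"tx":2.5,"ty":0,"tz":0,"turn":0,"claw":0},{"tx":2.8,"ty":0,"tz":0,"turn":0,"claw":0},{"tx":3,"ty":0,"tz":0,"turn":0,"claw":0},{"tx":3.2,"ty":-0.1,"tz":0,"turn":0,"claw":0},{"tx":3.4,"ty":-0.2,"tz":0,"turn":0,"claw":0},{"tx":3.6,"ty":-0.3,"tz":0,"turn":0,"claw":0},{"tx":3.8,"ty":-0.4,"tz":0,"turn":0,"claw":0},{"tx":3.8,"ty":-0.4,"tz":0,"turn":0,"claw":0},{"tx":3.8,"ty":-0.4,"tz":0,"turn":0,"claw":0}]'
python3 - <<'E'
from h import *
p,R,s=tool(); print(p,tohob(p),R2(-hp[2])@s["force"][:2])
E
```

```text
time: 4.73
position: [0.5114, 0.0502, 0.0293]
ee_rot: [-3.137, 0.168, 0.0]
force: [-0.2, -0.3, -0.8]
grip_width: 0.001
grasp_force: 0.3
[0.51141942 0.05019211 0.02926715] [-0.11023183 -0.02997025] [-0.20749555 -0.33591421]
```

```bash
python3 -m creep '[{"tx":0.2,"ty":-0.1,"tz":0,"turn":0,"claw":0},{"tx":0.4,"ty":-0.2,"tz":0,"turn":0,"claw":0},{"tx":0.5,"ty":-0.3,"tz":0,"turn":0,"claw":0},{"tx":0.6,"ty":-0.35,"tz":0,"turn":0,"claw":0},{"tx":0.7,"ty":-0.4,"tz":0,"turn":0,"claw":0},{"tx":0.8,"ty":-0.5,"tz":0,"turn":0,"claw":0},{"tx":0.9,"ty":-0.55,"tz":0,"turn":0,"claw":0},{"tx":1,"ty":-0.6,"tz":0,"turn":0,"claw":0},{"tx":1,"ty":-0.6,"tz":0,"turn":0,"claw":0},{"tx":1,"ty":-0.6,"tz":0,"turn":0,"claw":0}]'
python3 - <<'E'
from h import *
p,R,s=tool(); print(p,tohob(p),R2(-hp[2])@s["force"][:2])
E
```

```text
time: 5.57
position: [0.5222, 0.055, 0.0294]
ee_rot: [-3.137, 0.168, -0.001]
force: [-0.3, 0.5, 0.2]
grip_width: 0.001
grasp_force: 0.2
[0.5222332  0.05499283 0.02939932] [-0.09999316 -0.02404114] [-0.38686283  0.47240087]
```

Run:
```python
from h import *
a=env.capture("scene");b=env.capture("top")
x=cv2.resize(a["frame"][170:270,170:303],(400,300),interpolation=cv2.INTER_CUBIC);y=cv2.resize(b["frame"][130:230,210:343],(400,300),interpolation=cv2.INTER_CUBIC)
cv2.imwrite("pics/d1.png",np.hstack([cv2.resize(a["frame"][170:290,180:280],(400,480),interpolation=cv2.INTER_CUBIC),cv2.resize(b["frame"][130:250,220:320],(400,480),interpolation=cv2.INTER_CUBIC)]))
```

```text
(no output)
```

View pics/d1.png

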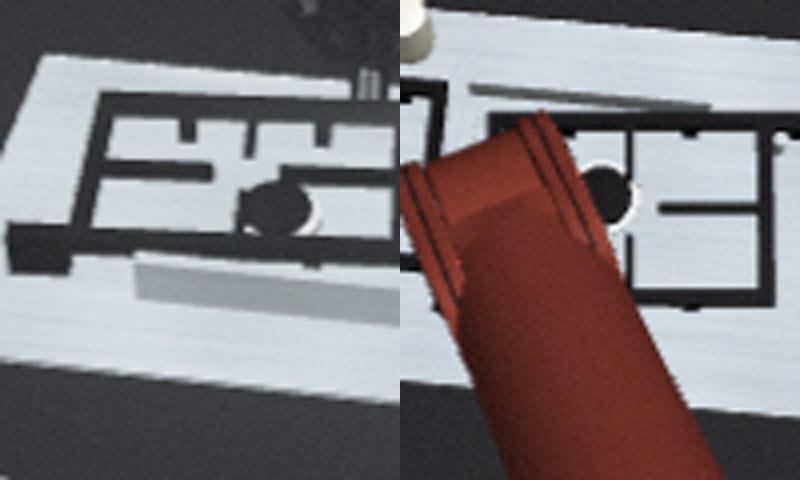

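```bash
cat >> h.py <<'E'
from scipy.ndimage import map_coordinates
def measure(g=None):
    """support pose (hob x,y mm, rel yaw) from the top view: back edge and -y edge of frame top"""
    c=env.capture("top"); G=cv2.cvtColor(c["frame"],cv2.COLOR_BGR2GRAY).astype(float)
    p=np.array(sp if g is None else g,float)
    d=np.arange(14,-6,-.5)/1000
    def edge(L,n):
        out=[]
        for l in L:
            q=R2(p[2])@(np.array(l)[:,None]+np.array(n)[:,None]*d)+p[:2,None]
            uv=proj(c,np.c_[q.T,np.full(len(d),.044)]); v=map_coordinates(G,[uv[:,1],uv[:,0]],order=1)
            k=np.where((v[:-1]>=75)&(v[1:]<75))[0]
            if len(k): k=k[-1]; t=(v[k]-75)/(v[k]-v[k+1]); out.append((q[:,k]*(1-t)+q[:,k+1]*t))
        return np.array(out)
    for _ in range(3):
        B=edge([(.0215,y) for y in np.linspace(-.025,.2,46)],(1,0)); E=edge([(x,.0075) for x in np.linspace(-.115,-.02,25)],(0,-1))
        vx,vy,x0,y0=cv2.fitLine(B.astype(np.float32),cv2.DIST_HUBER,0,.002,1e-5,1e-5).ravel().astype(float)
        if vy<0: vx,vy=-vx,-vy
        yaw=np.arctan2(-vx,vy); R=R2(yaw)
        ox=(R.T@[x0,y0])[0]-.0215; oy=np.median((E@R)[:,1])-.0075
        p=np.array([*(R@[ox,oy]),yaw])
    return p,(tohob(p)*1000).round(1),round(p[2]-hp[2],4),len(B),len(E)
E
python3 - <<'E'
from h import *
print(measure([sp[0]-.003,sp[1]+.002,0]))
E
```

```text
(array([ 0.65520004, -0.14430348, -0.02078493]), array([  53.5, -208. ]), np.float64(0.0863), 46, 25)
```

```bash
python3 -m creep '[{"tx":0.15,"ty":-0.1,"tz":0,"turn":0,"claw":0},{"tx":0.3,"ty":-0.2,"tz":0,"turn":0,"claw":0},{"tx":0.45,"ty":-0.3,"tz":0,"turn":0,"claw":0},{"tx":0.6,"ty":-0.35,"tz":0,"turn":0,"claw":0},{"tx":0.75,"ty":-0.45,"tz":0,"turn":0,"claw":0},{"tx":0.9,"ty":-0.55,"tz":0,"turn":0,"claw":0},{"tx":1.05,"ty":-0.65,"tz":0,"turn":0,"claw":0},{"tx":1.2,"ty":-0.75,"tz":0,"turn":0,"claw":0},{"tx":1.2,"ty":-0.75,"tz":0,"turn":0,"claw":0}]'
python3 - <<'E'
from h import *
p,R,s=tool(); print(p,tohob(p),R2(-hp[2])@s["force"][:2])
print(measure([.654,-.145,-.08]))
E
```

```text
time: 6.47
position: [0.5351, 0.0616, 0.0293]
ee_rot: [-3.137, 0.168, -0.0]
force: [-1.7, 2.2, 0.8]
grip_width: 0.002
grasp_force: 0.9
[0.53505013 0.06159033 0.02929554] [-0.08795489 -0.01611142] [-1.87998862  2.01107129]
(array([ 0.65443256, -0.14642293, -0.10527786]), array([  53. , -210.2]), np.float64(0.0018), 46, 25)
```

```bash
python3 -m creep '[{"tx":0.06,"ty":0,"tz":0,"turn":0,"claw":0},{"tx":0.12,"ty":-0.05,"tz":0,"turn":0,"claw":0},{"tx":0.18,"ty":-0.05,"tz":0,"turn":0,"claw":0},{"tx":0.24,"ty":-0.1,"tz":0,"turn":0,"claw":0},{"tx":0.3,"ty":-0.1,"tz":0,"turn":0,"claw":0},{"tx":0.3,"ty":-0.1,"tz":0,"turn":0,"claw":0}]'
python3 - <<'E'
from h import *
p,R,s=tool(); print(p,tohob(p),R2(-hp[2])@s["force"][:2])
print(measure([.654,-.146,-.105]))
E
```

```text
time: 7.02
position: [0.5379, 0.0618, 0.0293]
ee_rot: [-3.137, 0.168, -0.0]
force: [-1.8, 1.9, -0.8]
grip_width: -0.0
grasp_force: 1.3
[0.53794478 0.06176198 0.02932004] [-0.08509517 -0.01563134] [-2.03605722  1.7358069 ]
(array([ 0.65437258, -0.1459587 , -0.11365052]), array([  52.9, -209.7]), np.float64(-0.0066), 46, 25)
```

```bash
python3 -m creep '[{"tx":0.05,"ty":0,"tz":0,"turn":0,"claw":0},{"tx":0.1,"ty":0,"tz":0,"turn":0,"claw":0},{"tx":0.15,"ty":0,"tz":0,"turn":0,"claw":0},{"tx":0.2,"ty":0,"tz":0,"turn":0,"claw":0},{"tx":0.2,"ty":0,"tz":0,"turn":0,"claw":0},{"tx":0.2,"ty":0,"tz":0,"turn":0,"claw":0}]'
python3 - <<'E'
from h import *
p,R,s=tool(); print(p,tohob(p),R2(-hp[2])@s["force"][:2])
print(measure([.654,-.146,-.105]))
E
```

```text
time: 7.57
position: [0.54, 0.0613, 0.0293]
ee_rot: [3.137, -0.169, 0.0]
force: [-2.3, 0.9, 0.1]
grip_width: -0.002
grasp_force: 1.0
[0.53999011 0.06131294 0.02933864] [-0.08301355 -0.01585917] [-2.35647223  0.63315997]
(array([ 0.6545448 , -0.14552752, -0.11724348]), array([  53. , -209.3]), np.float64(-0.0101), 46, 25)
```

```bash
python3 -m creep '[{"tx":0.04,"ty":0,"tz":0,"turn":0,"claw":0},{"tx":0.08,"ty":0,"tz":0,"turn":0,"claw":0},{"tx":0.12,"ty":0,"tz":0,"turn":0,"claw":0},{"tx":0.16,"ty":0,"tz":0,"turn":0,"claw":0},{"tx":0.16,"ty":0,"tz":0,"turn":0,"claw":0}]'
python3 - <<'E'
from h import *
p,R,s=tool(); print(p,tohob(p),R2(-hp[2])@s["force"][:2])
print(measure([.654,-.146,-.115]))
E
```

```text
time: 8.03
position: [0.5415, 0.0613, 0.0293]
ee_rot: [-3.137, 0.168, -0.0]
force: [-2.8, 1.6, -0.2]
grip_width: 0.001
grasp_force: 1.3
[0.54151544 0.06133852 0.02931375] [-0.0814997 -0.0156707] [-2.98922863  1.33032394]
(array([ 0.65450656, -0.14522407, -0.12141628]), array([  52.9, -209. ]), np.float64(-0.0143), 46, 25)
```

Run:
```python
from h import *
c=env.capture("top"); G=cv2.cvtColor(c["frame"],cv2.COLOR_BGR2GRAY).astype(float)
d=np.arange(-10,12,.5)/1000
def edge(L,n,z=.008):
    o=[]
    for l in L:
        q=(hp[:2]+(np.array(l)+np.outer(d,n))@R2(hp[2]).T); uv=proj(c,np.c_[q,np.full(len(d),z)]); v=map_coordinates(G,[uv[:,1],uv[:,0]],order=1)
        k=np.where((v[:-1]>=120)&(v[1:]<120))[0]
        if len(k): o.append(q[k[0]])
    o=np.array(o); vx,vy,x,y=cv2.fitLine(o.astype(np.float32),cv2.DIST_HUBER,0,.002,1e-5,1e-5).ravel()
    print(n,len(o),"yaw",np.arctan2(-vx,vy) if abs(vy)>abs(vx) else np.arctan2(vy,vx),tohob([x,y])*1000)
edge([(.15,y) for y in np.linspace(-.27,.05,80)],(1,0))
edge([(-.15,y) for y in np.linspace(.1,.27,50)],(-1,0))
edge([(x,-.28) for x in np.linspace(-.14,.14,60)],(0,-1))
edge([(x,.28) for x in np.linspace(-.14,.1,60)],(0,1))
cv2.imwrite("pics/r1.png",cv2.resize(c["frame"][130:190,230:330],(800,480),interpolation=cv2.INTER_CUBIC))
```

```text
(1, 0) 80 yaw -0.11329968 [ 145.96247454 -110.00000427]
(-1, 0) 50 yaw -0.113954626 [-151.50998999  184.99999217]
(0, -1) 60 yaw -0.1137139 [  16.13562591 -278.59999844]
(0, 1) 56 yaw -0.11260123 [-30.57625695 280.9500089 ]
```

View pics/r1.png

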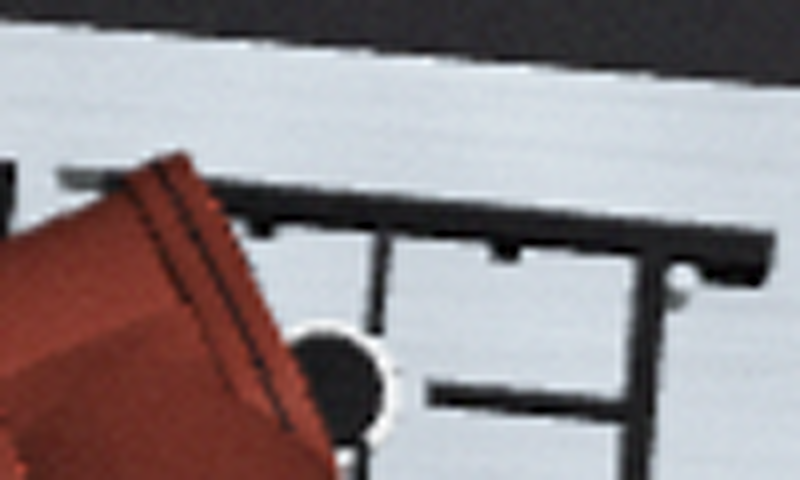

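```bash
python3 -m creep '[{"tx":0.03,"ty":0,"tz":0,"turn":0,"claw":0},{"tx":0.06,"ty":0,"tz":0,"turn":0,"claw":0},{"tx":0.09,"ty":0,"tz":0,"turn":0,"claw":0},{"tx":0.1,"ty":0,"tz":0,"turn":0,"claw":0},{"tx":0.1,"ty":0,"tz":0,"turn":0,"claw":0}]'
python3 - <<'E'
from h import *
h=np.array([*fromhob([-.003,.0011]),-.1135]); np.savez("fit.npz",h=h,s=sp);
E
python3 - <<'E'
from h import *
p,R,s=tool(); print(p,tohob(p),R2(-hp[2])@s["force"][:2])
print(measure([.654,-.146,-.115]))
E
```

```text
time: 8.55
position: [0.5416, 0.0612, 0.0293]
ee_rot: [3.137, -0.168, -0.002]
force: [-6.4, 2.1, 3.6]
grip_width: 0.003
grasp_force: 3.4
[0.54163021 0.06124745 0.02926035] [-0.07826634 -0.01735054] [-6.6483041   1.40039627]
(array([ 0.65451031, -0.14521047, -0.12138887]), array([  57.3, -209.7]), np.float64(-0.0079), 46, 25)
```

```bash
python3 -m creep '[{"tx":0.03,"ty":0,"tz":0,"turn":0,"claw":0},{"tx":0.06,"ty":0,"tz":0,"turn":0,"claw":0},{"tx":0.09,"ty":0,"tz":0,"turn":0,"claw":0},{"tx":0.11,"ty":0,"tz":0,"turn":0,"claw":0},{"tx":0.11,"ty":0,"tz":0,"turn":0,"claw":0},{"tx":0.11,"ty":0,"tz":0,"turn":0,"claw":0},{"tx":0.11,"ty":0,"tz":0,"turn":0,"claw":0},{"tx":0.11,"ty":0,"tz":0,"turn":0,"claw":0}]'
python3 - <<'E'
from h import *
p,R,s=tool(); print(p,tohob(p),R2(-hp[2])@s["force"][:2])
print(measure([.654,-.146,-.115]))
E
```

```text
time: 9.27
position: [0.5416, 0.0612, 0.029]
ee_rot: [3.136, -0.168, -0.006]
force: [-9.9, 1.8, 6.0]
grip_width: -0.001
grasp_force: 5.5
[0.54162885 0.0611805  0.02902828] [-0.07826012 -0.01741722] [-10.06111917   0.70119586]
(array([ 0.65440386, -0.14526993, -0.12360056]), array([  57.2, -209.8]), np.float64(-0.0101), 46, 25)
```

```bash
python3 -m creep '[{"tx":-0.5,"ty":0,"tz":0,"turn":0,"claw":0},{"tx":-1.2,"ty":0.5,"tz":-0.2,"turn":0,"claw":0},{"tx":-1.2,"ty":2.5,"tz":-0.4,"turn":0,"claw":0},{"tx":-1.2,"ty":4.5,"tz":-0.4,"turn":0,"claw":0},{"tx":-1.2,"ty":5.8,"tz":-0.4,"turn":0,"claw":0},{"tx":-1.2,"ty":5.8,"tz":-0.4,"turn":0,"claw":0},{"tx":-0.8,"ty":5.8,"tz":-0.4,"turn":0,"claw":0},{"tx":-0.5,"ty":5.8,"tz":-0.4,"turn":0,"claw":0},{"tx":-0.4,"ty":5.8,"tz":-0.4,"turn":0,"claw":0},{"tx":-0.3,"ty":5.8,"tz":-0.4,"turn":0,"claw":0},{"tx":-0.2,"ty":5.8,"tz":-0.4,"turn":0,"claw":0},{"tx":-0.2,"ty":5.8,"tz":-0.4,"turn":0,"claw":0}]'
python3 - <<'E'
from h import *
p,R,s=tool(); print(p,tohob(p),R2(-hp[2])@s["force"][:2])
print(measure([.654,-.146,-.115]))
E
```

```text
time: 10.32
position: [0.5349, 0.0044, 0.0331]
ee_rot: [-3.137, 0.167, 0.002]
force: [-2.6, 0.9, 0.3]
grip_width: 0.002
grasp_force: 1.3
[0.53485815 0.00441814 0.03308335] [-0.07855854 -0.07458118] [-2.68011119  0.60637153]
(array([ 0.65459125, -0.14514652, -0.12073954]), array([  57.3, -209.6]), np.float64(-0.0072), 46, 25)
```

```bash
python3 -m creep '[{"tx":0.04,"ty":0,"tz":0,"turn":0,"claw":0},{"tx":0.08,"ty":0,"tz":0,"turn":0,"claw":0},{"tx":0.12,"ty":0,"tz":0,"turn":0,"claw":0},{"tx":0.16,"ty":0,"tz":0,"turn":0,"claw":0},{"tx":0.2,"ty":0,"tz":0,"turn":0,"claw":0},{"tx":0.2,"ty":0,"tz":0,"turn":0,"claw":0}]'
python3 - <<'E'
from h import *
p,R,s=tool(); print(p,tohob(p),R2(-hp[2])@s["force"][:2])
print(measure([.654,-.146,-.115]))
E
```

```text
time: 10.87
position: [0.535, 0.004, 0.0328]
ee_rot: [3.137, -0.167, -0.007]
force: [-10.4, 2.0, 7.0]
grip_width: 0.004
grasp_force: 5.2
[0.53502122 0.00402306 0.0327606 ] [-0.07835178 -0.07495525] [-10.56762085   0.77109824]
(array([ 0.65473944, -0.14510991, -0.12005766]), array([  57.5, -209.6]), np.float64(-0.0066), 46, 25)
```

```bash
python3 -m creep '[{"tx":0.02,"ty":0,"tz":0,"turn":0,"claw":0},{"tx":0.02,"ty":0,"tz":0,"turn":0,"claw":0},{"tx":0.02,"ty":0,"tz":0,"turn":0,"claw":0},{"tx":0.02,"ty":0,"tz":0,"turn":0,"claw":0},{"tx":0.02,"ty":0,"tz":0,"turn":0,"claw":0},{"tx":0.02,"ty":0,"tz":0,"turn":0,"claw":0},{"tx":0.02,"ty":0,"tz":0,"turn":0,"claw":0}]'
python3 - <<'E'
from h import *
p,R,s=tool(); print(p,tohob(p),R2(-hp[2])@s["force"][:2],s["time"])
print(measure([.654,-.146,-.115]))
E
```

```text
time: 11.5
position: [0.535, 0.004, 0.0327]
ee_rot: [3.137, -0.167, -0.007]
force: [-11.0, 3.4, 6.1]
grip_width: -0.003
grasp_force: 5.6
[0.5350189  0.00397391 0.03271548] [-0.07834852 -0.07500435] [-11.33339533   2.09148307] 11.5
(array([ 0.65483367, -0.14503288, -0.11962612]), array([  57.6, -209.5]), np.float64(-0.0061), 46, 25)
```

```bash
python3 -m creep '[{"tx":-0.5,"ty":0,"tz":0,"turn":0,"claw":0},{"tx":-2,"ty":0,"tz":0,"turn":0,"claw":0},{"tx":-3,"ty":0,"tz":-1.5,"turn":0,"claw":0},{"tx":-3,"ty":0,"tz":-5,"turn":-0.1,"claw":0},{"tx":-3,"ty":0,"tz":-9,"turn":-0.22,"claw":10},{"tx":-3,"ty":2,"tz":-11,"turn":-0.34,"claw":20},{"tx":-3,"ty":5,"tz":-11,"turn":-0.46,"claw":30},{"tx":-2,"ty":8,"tz":-11,"turn":-0.58,"claw":40},{"tx":0,"ty":11,"tz":-11,"turn":-0.7,"claw":50},{"tx":2,"ty":13,"tz":-11,"turn":-0.82,"claw":60},{"tx":4,"ty":15,"tz":-11,"turn":-0.94,"claw":60},{"tx":6,"ty":16.5,"tz":-11,"turn":-1.06,"claw":60}]'
python3 - <<'E'
from h import *
p,R,s=tool(); y=np.arctan2(R[1,0],R[0,0]); print(p,tohob(p),y,"turn",y-(hp[2]-.003+np.pi/2),s["joints"],s["grip_width"])
t=fromhob([0,-.24]); print(go([*t,.14]),measure([.654,-.146,-.118]))
E
```

```text
time: 12.55
position: [0.5802, -0.1701, 0.1435]
ee_rot: [2.788, 1.445, 0.001]
force: [0.0, 0.5, -0.2]
grip_width: 0.602
grasp_force: 0.0
[ 0.5802155  -0.17014481  0.14351433] [-0.01372265 -0.24288395] 0.956287437186979 turn -0.49800888960791756 [ 0.67043198  0.35759725 -0.56538754  1.66611065  0.2059904   1.17609007
 -0.56024006] 0.6024828440168811
[0.91 1.06 0.35] (array([ 0.65482738, -0.14506521, -0.11976655]), array([  57.6, -209.5]), np.float64(-0.0063), 46, 25)
```

```bash
python3 -m creep '[{"tx":0.5,"ty":0.5,"tz":0,"turn":-0.12,"claw":60},{"tx":0.9,"ty":1.06,"tz":0,"turn":-0.24,"claw":60},{"tx":0.9,"ty":1.06,"tz":0,"turn":-0.36,"claw":60},{"tx":0.9,"ty":1.06,"tz":0,"turn":-0.48,"claw":60},{"tx":0.9,"ty":1.06,"tz":3,"turn":-0.497,"claw":60},{"tx":0.9,"ty":1.06,"tz":6,"turn":-0.497,"claw":60},{"tx":0.9,"ty":1.06,"tz":9,"turn":-0.497,"claw":60},{"tx":0.9,"ty":1.06,"tz":11,"turn":-0.497,"claw":60},{"tx":0.9,"ty":1.06,"tz":12,"turn":-0.497,"claw":60},{"tx":0.9,"ty":1.06,"tz":12,"turn":-0.497,"claw":60},{"tx":0.9,"ty":1.06,"tz":12,"turn":-0.497,"claw":60}]'
python3 - <<'E'
from h import *
p,R,s=tool(); y=np.arctan2(R[1,0],R[0,0]); print(p,tohob(p),y-hp[2]-np.pi/2,s["force"])
t=fromhob([0,-.214]); print(go([*t,.024]))
E
```

```text
time: 13.52
position: [0.5938, -0.1659, 0.0239]
ee_rot: [2.352, 2.083, 0.001]
force: [0.2, -0.1, 1.4]
grip_width: 0.6
grasp_force: 0.0
[ 0.59378663 -0.16588084  0.02389966] [-0.00072176 -0.2371104 ] -0.007580468129613882 [ 0.21713131 -0.13404135  1.36555017]
[ 2.31  0.05 -0.01]
```

```bash
python3 -m creep '[{"tx":0.8,"ty":0,"tz":0,"turn":-0.003,"claw":60},{"tx":1.6,"ty":0,"tz":0,"turn":-0.003,"claw":60},{"tx":2,"ty":0,"tz":0,"turn":-0.003,"claw":60},{"tx":2.2,"ty":0,"tz":0,"turn":-0.003,"claw":60},{"tx":2.4,"ty":0,"tz":0,"turn":-0.003,"claw":60},{"tx":2.6,"ty":0,"tz":0,"turn":-0.003,"claw":60},{"tx":2.8,"ty":0,"tz":0,"turn":-0.003,"claw":60},{"tx":2.8,"ty":0,"tz":0,"turn":-0.003,"claw":60}]'
python3 - <<'E'
from h import *
p,R,s=tool(); y=np.arctan2(R[1,0],R[0,0]); print(p,tohob(p),y-hp[2]-np.pi/2,R2(-hp[2])@s["force"][:2],s["force"][2])
print(measure([.654,-.146,-.118]))
c=env.capture("scene"); cv2.imwrite("pics/s2.png",cv2.resize(c["frame"][150:300,150:350],(800,600),interpolation=cv2.INTER_CUBIC))
E
```

```text
time: 14.18
position: [0.5969, -0.1387, 0.0236]
ee_rot: [2.348, 2.085, -0.001]
force: [-0.6, -3.8, 2.3]
grip_width: 0.596
grasp_force: 1.9
[ 0.59685428 -0.1387218   0.02361748] [-0.00074979 -0.20977867] -0.0051063689914550014 [-0.12514502 -3.88734316] 2.278252186958088
(array([ 0.65340994, -0.15567887, -0.11964877]), array([  57.4, -220.2]), np.float64(-0.0061), 33, 9)
```

View pics/s2.png

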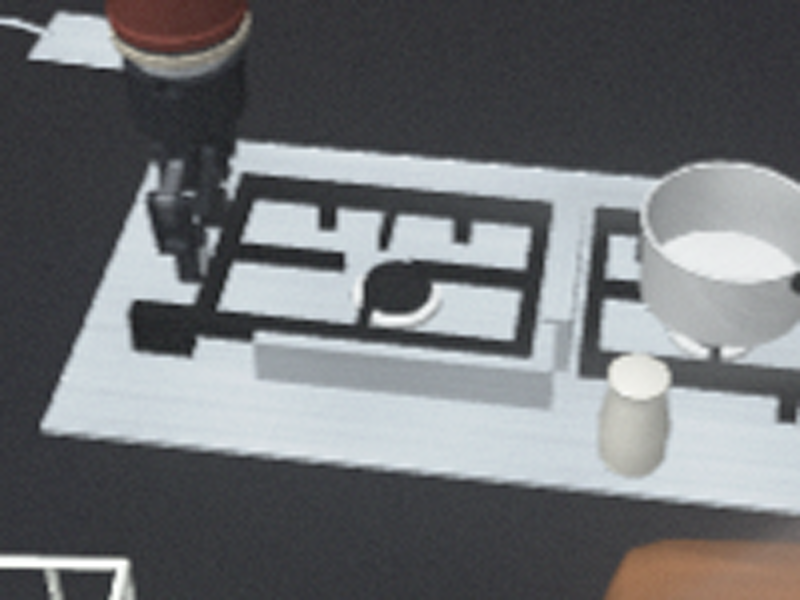

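```bash
sed -e 's/(x,.0075) for x in np.linspace(-.115,-.02,25)\],(0,-1)/(x,.2275) for x in np.linspace(-.12,.01,25)],(0,1)/; s/-.0075$/-.2275/' -i h.py; sed -i 's/np.linspace(-.025,.2,46)/np.linspace(.03,.21,46)/' h.py; grep -n 2275 h.py
python3 -m creep '[{"tx":0.15,"ty":0,"tz":0,"turn":0,"claw":60},{"tx":0.3,"ty":0,"tz":0,"turn":0,"claw":60},{"tx":0.45,"ty":0,"tz":0,"turn":0,"claw":60},{"tx":0.6,"ty":0,"tz":0,"turn":0,"claw":60},{"tx":0.75,"ty":0,"tz":0,"turn":0,"claw":60},{"tx":0.8,"ty":0,"tz":0,"turn":0,"claw":60},{"tx":0.8,"ty":0,"tz":0,"turn":0,"claw":60}]'
python3 - <<'E'
from h import *
p,R,s=tool(); y=np.arctan2(R[1,0],R[0,0]); print(p,tohob(p),y-hp[2]-np.pi/2,R2(-hp[2])@s["force"][:2],s["force"][2])
print(measure([.655,-.137,-.119]))
E
```

```text
35:        B=edge([(.0215,y) for y in np.linspace(.03,.21,46)],(1,0)); E=edge([(x,.2275) for x in np.linspace(-.12,.01,25)],(0,1))
39:        ox=(R.T@[x0,y0])[0]-.0215; oy=np.median((E@R)[:,1])-.2275
time: 14.87
position: [0.5978, -0.1305, 0.0234]
ee_rot: [2.349, 2.086, 0.0]
force: [0.4, -5.1, 2.5]
grip_width: 0.598
grasp_force: 2.4
[ 0.59777632 -0.13049189  0.02340562] [-0.00076577 -0.20149728] -0.004892423001187085 [ 1.00027153 -5.03715503] 2.5197827839359084
(array([ 0.65555906, -0.14060467, -0.11683746]), array([  57.8, -205. ]), np.float64(-0.0033), 44, 25)
```

```bash
python3 -m creep '[{"tx":0.15,"ty":0,"tz":0,"turn":0,"claw":60},{"tx":0.3,"ty":0,"tz":0,"turn":0,"claw":60},{"tx":0.4,"ty":0,"tz":0,"turn":0,"claw":60},{"tx":0.5,"ty":0,"tz":0,"turn":0,"claw":60},{"tx":0.6,"ty":0,"tz":0,"turn":0,"claw":60},{"tx":0.7,"ty":0,"tz":0,"turn":0,"claw":60},{"tx":0.7,"ty":0,"tz":0,"turn":0,"claw":60}]'
python3 - <<'E'
from h import *
p,R,s=tool(); y=np.arctan2(R[1,0],R[0,0]); print(p,tohob(p),y-hp[2]-np.pi/2,R2(-hp[2])@s["force"][:2],s["force"][2])
print(measure([.655,-.135,-.119]))
E
```

```text
time: 15.5
position: [0.5982, -0.126, 0.0234]
ee_rot: [2.349, 2.083, -0.003]
force: [-0.8, -11.1, 3.6]
grip_width: 0.598
grasp_force: 5.7
[ 0.59823098 -0.12604403  0.02338279] [-0.00081778 -0.19702655] -0.0063424348684348875 [  0.47069205 -11.10250736] 3.575707265399661
(array([ 0.65674516, -0.13148911, -0.11661823]), array([  57.9, -195.8]), np.float64(-0.0031), 44, 4)
```

```bash
python3 -m creep '[{"tx":0.03,"ty":0,"tz":0,"turn":0,"claw":60},{"tx":0.06,"ty":0,"tz":0,"turn":0,"claw":60},{"tx":0.08,"ty":0,"tz":0,"turn":0,"claw":60},{"tx":0.08,"ty":0,"tz":0,"turn":0,"claw":60},{"tx":0.08,"ty":0,"tz":0,"turn":0,"claw":60},{"tx":0.08,"ty":0,"tz":0,"turn":0,"claw":60},{"tx":0.08,"ty":0,"tz":0,"turn":0,"claw":60},{"tx":0.08,"ty":0,"tz":0,"turn":0,"claw":60},{"tx":0.08,"ty":0,"tz":0,"turn":0,"claw":60}]'
python3 - <<'E'
from h import *
p,R,s=tool(); y=np.arctan2(R[1,0],R[0,0]); print(p,tohob(p),y-hp[2]-np.pi/2,R2(-hp[2])@s["force"][:2],s["force"][2])
print(measure([.655,-.131,-.119]))
E
```

```text
time: 16.3
position: [0.5982, -0.126, 0.0234]
ee_rot: [2.349, 2.082, -0.004]
force: [-0.6, -13.3, 3.2]
grip_width: 0.599
grasp_force: 6.6
[ 0.59823767 -0.12600156  0.02339788] [-0.00081595 -0.19698359] -0.006746442422371546 [  0.95474898 -13.30721013] 3.2167126079393897
(array([ 0.65675962, -0.13147749, -0.11639758]), array([  57.9, -195.8]), np.float64(-0.0029), 44, 4)
```

```bash
python3 -m creep '[{"tx":0.08,"ty":0,"tz":0,"turn":0,"claw":60},{"tx":-0.3,"ty":0,"tz":0,"turn":0,"claw":60},{"tx":-1.5,"ty":0,"tz":0,"turn":0,"claw":60},{"tx":-3.5,"ty":0,"tz":0,"turn":0,"claw":60},{"tx":-4.5,"ty":0,"tz":-2,"turn":0,"claw":60},{"tx":-5,"ty":0,"tz":-6,"turn":0,"claw":60},{"tx":-8,"ty":0,"tz":-10,"turn":0,"claw":60},{"tx":-11,"ty":0,"tz":-13,"turn":0,"claw":60},{"tx":-14,"ty":0,"tz":-16,"turn":0,"claw":60},{"tx":-16,"ty":0,"tz":-16,"turn":0,"claw":60},{"tx":-16,"ty":0,"tz":-16,"turn":0,"claw":60}]'
sed -e 's/(x,.2275) for x in np.linspace(-.12,.01,25)\],(0,1)/(x,.0075) for x in np.linspace(-.115,-.02,25)],(0,-1)/; s/-.2275$/-.0075/' -i h.py
python3 - <<'E'
from h import *
p,R,s=tool(); print(p,s["force"])
print(measure([.6567,-.131,-.117]))
c=env.capture("top"); cv2.imwrite("pics/c3.png",cv2.resize(c["frame"][110:260,180:380],(800,600),interpolation=cv2.INTER_CUBIC))
E
```

```text
time: 17.27
position: [0.579, -0.2887, 0.1857]
ee_rot: [2.353, 2.075, -0.0]
force: [-0.0, -0.8, -1.3]
grip_width: 0.597
grasp_force: 0.0
[ 0.57902487 -0.28867277  0.18569895] [-0.00529852 -0.78760911 -1.28203323]
(array([ 0.65675618, -0.12835626, -0.11917062]), array([  57.6, -192.7]), np.float64(-0.0057), 46, 25)
```

View pics/c3.png

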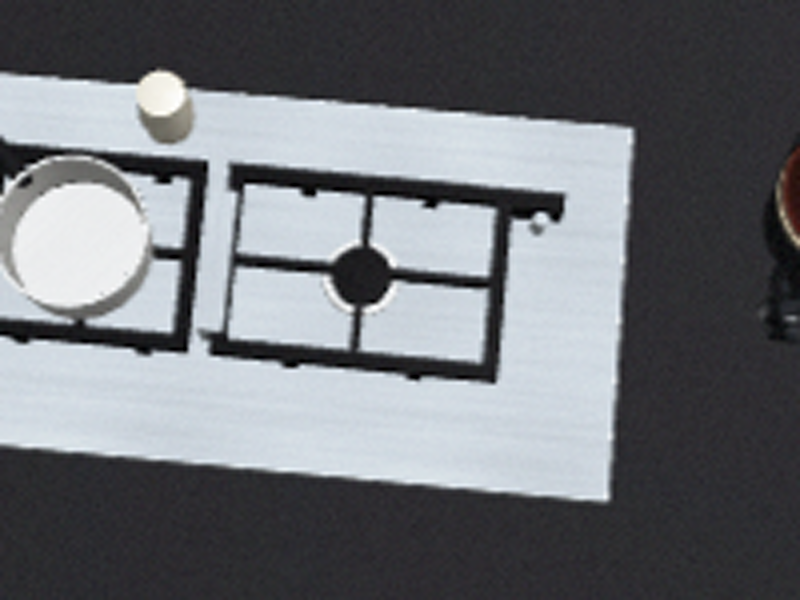

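The picture shows the support against the rail. Its +y bar is tucked under the stop's lip at about column 233, and the hand is clear at the right edge.

```bash
python3 -c "
from plant import env
print(env.sign_off())"
```

```text
the job is handed in; nothing more can be done
None
```

I handed the job in at about 17 s of the 72 s: the pan support is turned flush, pressed at the rail with about 11 N and at the end stop with about 13 N (both read at the hand, so a little less at the steel), and the hand is clear; the final picture puts it home at hob x 57.6 mm, y −192.7 mm, 0.006 rad off parallel (all within limits, x by only about 1 mm), but the hand-in returned no verdict.

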